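# Unpin the board holder's clip and hold it gaping around a board's edge

## Task

The sliding spring clip of the board holder is locked by a pin: draw the pin straight up out of its bore and leave it standing by itself in the notch of the small block beside the holder. Then squeeze the clip's two levers together so that its jaws spread wide, and only then slide the clip along its rail towards the circuit board, until the board's upright edge stands well inside the gaping jaws, about half-way between their tips and the pivot, touching neither jaw. Finish while still holding the clip squeezed open there (do not let go), with the board still upright in its slot and everything else left alone.

Things in the scene. Friction and masses are not known exactly. Their poses are not given: they have to be found in the camera images.
- holder: Fixed grey base plate 60 x 400 x 12 mm with a steel rail along it. Origin on the table surface, on the rail's centre line; +y runs along the rail, from the pin towards the board; z is up; x is across the rail, pointing away from the robot (the holder is turned up to about 0.25 rad).
- clip_carriage: Aluminium carriage sliding along the holder's +y only (160 mm from its start, 1.5 N friction), axes parallel to the holder's, top 34 mm above the table. Origin at table height under the middle of the clip's two pivots. Its bored tail reaches 100 mm behind the origin; the pin stands 85 mm behind it, through the tail into the holder, and locks the carriage until drawn.
- lever_grip (a point): Midpoint between the clip's levers where they are best squeezed, 34 mm behind the pivots, 55 mm above the table; moves with the carriage. At rest the levers splay to 41 mm over their outsides here (48 mm at the tails); squeezed along the holder's x they stop about parallel, some 20 mm over their outsides. Each needs 4 N to begin, 10 N to be fully squeezed, and springs back.
- clip_half_near: Half of the spring clip nearer the robot: one black plastic lever and jaw on an upright pivot 7 mm off the centre line (pivot top 73 mm up); origin on the pivot at table height. The clip lies like a clothes peg on the carriage: jaws reach 45 mm towards +y, levers 45 mm towards -y, all 26 mm tall, 42 to 68 mm above the table.
- clip_half_far: The other half of the clip, farther from the robot, mirror image of the near one; origin on its pivot at table height.
- jaw_tip_near (a point): Inner face at the tip of the near half's jaw, 45 mm ahead of the pivot, 55 mm above the table. With the clip at rest the two jaw tips touch; fully squeezed they stand about 28 mm apart.
- jaw_tip_far (a point): The same point on the far half's jaw.
- pin: Loose steel pin, upright, 58 mm tall, 50 g: shank 8 mm diameter x 20 mm, collar 24 mm diameter x 4 mm, then a round grip 16 mm diameter x 34 mm on top. Origin at the shank's lower end, z up the pin. At the start that end is 14 mm above the table and the collar rests on the carriage; the 10 mm bore lets the shank go after 20 mm of straight lift.
- pin_block: Fixed grey parking block, 36 x 36 x 30 mm, standing on the table on either side of the holder. From its top a notch 13 mm wide is cut right down, open towards its own -x side and ending 6.5 mm past its middle. Origin under its middle at table height.
- notch_seat (a point): Middle of the parking block's top, 30 mm above the table: the place of the parked pin's axis in the notch. The pin's collar rests on the block's top there, with the shank's end 10 mm above the table.
- board: Loose green circuit board on edge, 2.4 mm thick (x), 105 mm long (y, along the rail), 80 mm tall, 60 g, in a slot of a black rack fixed over the rail. Origin at the lower corner of the edge facing the clip, 34 mm above the table; y points away from the clip. Its first 40 mm overhang the rack freely.
- board_edge (a point): Point on the board's upright edge that faces the clip, 55 mm above the table (jaw height), in the middle of its thickness. At the start it lies 65 to 110 mm ahead of the jaw tips.
- cap_tray: Bystander: round glass tray of washers, 60 mm across, 14 mm tall, on the side of the holder away from the parking block.
- pump: Bystander: aluminium desoldering pump lying on the table, about 200 mm long, 24 mm thick; origin near its middle.
- screwdriver: Bystander: screwdriver with a yellow handle, lying near the robot.
- battery_cover: Bystander: grey plastic battery compartment cover, 62 x 44 x 5 mm, lying flat.
- flux_jar: Bystander: small closed jar, 44 mm across, 50 mm tall.
- brass_weight: Bystander: plain brass weight, 40 mm across, 30 mm tall.
Mind the look-alikes: they are no part of the job. Several things have the shape of the pin; the one meant has the colours described above.

How it is judged:
By the outcome, as a careful person would: the job done as asked, in the order asked, and still so for the second after the job is handed in, while the arm keeps its last pose, push and grip.
It also fails if it takes over 45 s, if anything falls off the work surface, if the arm or the gripper's body presses on something with over 40 N, if the wrist force passes 120 N, or if a joint passes its speed limit or range.

## Robot

A 6-joint arm with a two-finger parallel gripper is mounted at the origin on the work surface. World frame = base frame: x ahead of the robot, y to its left, z up, the work surface at z = 0. Lengths are in mm, angles in degrees, forces in N, time in s.
With the tool pointing down it reaches from about 350 to 850 mm from the base axis. Payload 8.1 kg.
Tool frame: the origin (TCP) lies between the finger pads; the fingertips stand 22 mm ahead of it and the grasp point (between the pads) lies 3 mm ahead of it; z points along the fingers, y is the line along which they close (so a half turn about z gives the same grasp; the last joint's range is limited). The gripper opens to 85 mm and grips with 20 to 120 N. Pads are 22 mm wide; open, the fingers measure 114 mm over their backs; the gripper's body (76 mm by 85 mm) begins 54 mm behind the grasp point. The pads swing forward as they close: fully open they stand 13 mm farther back than shut.
Start: joints at [68.847, 7.471, 85.268, -0, 87.261, -4.893], TCP at [167.981, 576.01, 227.492] pointing down, gripper open.
Joint ranges: [-169.43, 169.43], [-51.17, 129.36], [1.28, 143.12], [-76.62, 256.62], [0, 156.53], [-152.29, 152.29]. Speed limits (degrees/s): [136.94, 136.94, 159.86, 180, 180, 180].

## Interface

Orientations are given as [roll, pitch, yaw] about the fixed x, y, z axes, in that order (R = Rz(yaw) Ry(pitch) Rx(roll)).
In Python, from bench import sense, snapshot, calibration, hand_in gives the robot as it stands.
- The arm moves only by the shell command python3 -m crank 'ROWS' [FORCE]. ROWS is JSON, a list of rows, each a list of 5 numbers: the shift along the tool's x, y, z in cm, then the turn about the tool's z in rad, then the finger opening in cm, from 0 to 8.54. A call has 1 to 20 rows; each row is the pose to reach, as a shift and turn from the pose commanded when the call began, along the tool's axes at that moment; what a row does not reach only later rows make up. A row lasts 1/10 s, in which the tool goes at most 50 mm and 8.59 degrees, less where a joint would pass 70% of its speed; a pose out of reach is approached as far as the arm can. A call with a gripper value outside its range is refused whole. The fingers move at their own pace and stop on an object; FORCE is the grip in N (left out, the last holds). Time passes only in rows, so rows that repeat a pose let the fingers close. It gives the time, the measured TCP pose, the force, the opening and the grip force at its end, in the units of the state.
- sense(): the state, without advancing time (a new reading comes with each control period).
- snapshot(name): name is "side" or "top"; returns (picture, depth): 420x560x3 uint8, red, green, blue; 420x560 float32, mm along the optical axis (not along the pixel's ray), 0 where there is no reading.
- calibration(name): a dict with "fovy" (degrees; the focal length in pixels is half the picture's height over the tangent of half this angle, whatever the lens; pixels are square), "cx", "cy" (the principal point, pixels), "k1" (the pictures are not rectified: a ray, as slopes to the right and down, at radius r is drawn at 1 + k1 r^2 times it, then the intrinsics apply), "rvec" (rotation vector, rad) and "tvec" (3), from world to camera coordinates, as OpenCV has them. Camera axes: x right, y down, z forward; pixel columns grow to the right and rows downward; lengths in mm; the calibration is good to about 2 mm. A picture is of the moment at which its call begins. calibration takes no time and is no camera call.
- hand_in(): hands the job in; it is judged then, once.
The state is a dict: "time": time; "joint_pos": joint angles; "qd": joint speeds; "joint_efforts": joint torques, N m; "tool_pos": TCP position; "tcp_rot": TCP orientation; "ft_force": force on the tool from outside, world axes, zero at the start; "wrist_torque": the same for the moment, N m; "finger_gap": finger opening in mm; "grip_force": force on a finger pad.
Only numpy, scipy, OpenCV 4.12 (cv2) and the standard library are available. Lean on these libraries where they do the work, as an engineer would, in place of code of your own. Each camera call takes 0.05 s, during which the arm holds its last target. There are 200 camera calls.

## Working session

There is one attempt and no reset: what is moved stays moved. The work goes in short steps, Python scripts to look and compute and a shell command to move; the robot and the scene stay as the last step left them, time stands still between calls to the robot, and variables do not carry over. Pictures are saved under pics/ and viewed, at most 10 in all, crops included, and the job is handed in when it is done.

```bash
mkdir -p pics; cat > h.py <<'E'
import numpy as np, cv2
from bench import sense, snapshot, calibration
def cam(n):
    c=calibration(n); f=210/np.tan(np.radians(c["fovy"])/2)
    R=cv2.Rodrigues(np.array(c["rvec"],float))[0]; t=np.array(c["tvec"],float)
    return c,f,R,t
def slopes(n,uv):
    c,f,R,t=cam(n); uv=np.atleast_2d(np.array(uv,float))
    d=(uv-[c["cx"],c["cy"]])/f; s=d.copy()
    for _ in range(20): s=d/(1+c["k1"]*(s**2).sum(1,keepdims=True))
    return s
def pts(n,uv,dep):  # world from pixel+depth
    c,f,R,t=cam(n); s=slopes(n,uv); P=np.c_[s,np.ones(len(s))]*np.reshape(dep,(-1,1))
    return (P-t)@R
def atz(n,uv,z):
    c,f,R,t=cam(n); s=slopes(n,uv); d=np.c_[s,np.ones(len(s))]@R; o=-R.T@t
    return o+d*((z-o[2])/d[:,2])[:,None]
def proj(n,P):
    c,f,R,t=cam(n); p=np.atleast_2d(P)@R.T+t; s=p[:,:2]/p[:,2:]
    return s*(1+c["k1"]*(s**2).sum(1,keepdims=True))*f+[c["cx"],c["cy"]]
def cloud(n,dep):
    v,u=np.mgrid[0:420,0:560]; return pts(n,np.c_[u.ravel(),v.ravel()],dep.ravel()).reshape(420,560,3)
def save(name,im): cv2.imwrite("pics/"+name,im[...,::-1])
E
python3 - <<'E'
from h import *
for n in("top","side"):
    im,d=snapshot(n); save(n+"0.png",im); np.savez(n+"0.npz",im=im,d=d)
    c,f,R,t=cam(n); print(n,f,c["k1"],-R.T@t,R[2])
s=sense();print(s)
E
```

```text
top 398.1264676673305 -0.04012775343478993 [392.76433604 -61.79794006 960.13823819] [ 0.20941854 -0.01569825 -0.97770008]
side 439.6516627582642 -0.0404403344650066 [ 503.65424793 -810.01775838  611.75967216] [ 0.08092311  0.8093877  -0.5816726 ]
{'time': 0.1, 'joint_pos': array([ 6.88476290e+01,  7.51082284e+00,  8.53230338e+01, -2.01291779e-04,
        8.72626548e+01, -4.89335620e+00]), 'qd': array([-0.01712899, -0.21650725, -0.15888438, -0.0712037 ,  0.03187992,
       -0.01007408]), 'joint_efforts': array([ 1.93435117e-03, -5.70956862e+01, -5.01939690e+01,  5.90253103e-05,
        8.18283996e-03, -2.48685740e-05]), 'tool_pos': array([167.78736581, 575.53437752, 226.54896805]), 'tcp_rot': array([-1.79903823e+02, -8.03224249e-03,  1.63740988e+02]), 'ft_force': array([-0.34926596,  0.49429315, -0.67394978]), 'wrist_torque': array([0.07310352, 0.00298319, 0.03157544]), 'grip_force': 0.0, 'finger_gap': 85.51974772575862}
```

View pics/top0.png

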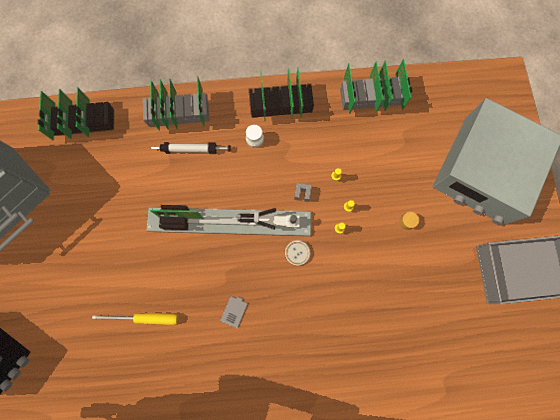

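View pics/side0.png

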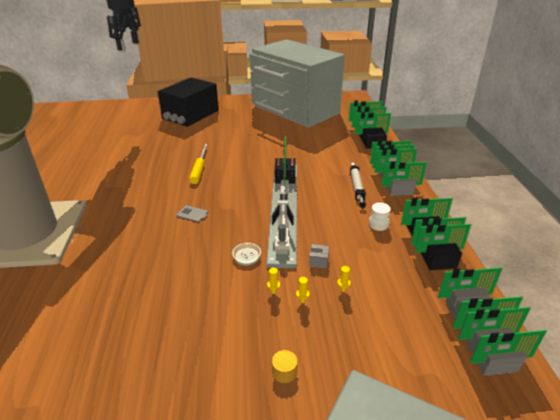

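The top view shows the holder from (148,220) to (312,222), with the board at (180,212), the clip at (265,218) and the steel pin at (292,219). The parking block is at (304,191). Three yellow pin look-alikes stand at (337,174), (349,206) and (340,228). The pin meant is the grey one at (292,219), because it is steel and stands in the carriage tail. I'll confirm that in a crop and measure.

```bash
python3 - <<'E'
from h import *
z=np.load("top0.npz"); im,d=z["im"],z["d"]; W=cloud("top",d)
save("crop1.png",cv2.resize(im[170:265,140:330],None,fx=4,fy=4,interpolation=cv2.INTER_CUBIC))
np.set_printoptions(precision=1,suppress=True)
# base plate: heights 8..16
H=W[...,2]; roi=np.zeros(H.shape,bool); roi[195:245,140:320]=1
hsv=cv2.cvtColor(im,cv2.COLOR_RGB2HSV); m=roi&(H>7)&(H<17)&(hsv[...,1]<90)
P=W[m]; r=cv2.minAreaRect(P[:,:2].astype(np.float32)); print("plate",r,np.median(P[:,2]),m.sum())
tbl=W[250:300,380:430].reshape(-1,3); print("table z",np.median(tbl[:,2]))
roi[:]=0; roi[178:206,290:318]=1
m=roi&(H>24)&(H<36); P=W[m]; print("block",P.mean(0),np.median(P,0),cv2.minAreaRect(P[:,:2].astype(np.float32)),m.sum())
roi[:]=0; roi[205:232,278:306]=1
m=roi&(H>62); P=W[m]; print("pin top",P.mean(0),m.sum(),P[:,2].max(),P[:,:2].min(0),P[:,:2].max(0))
roi[:]=0; roi[200:240,230:290]=1
m=roi&(H>60)&(H<71)&(hsv[...,2]<80); print("clip",W[m].mean(0),W[m].min(0),W[m].max(0),m.sum())
roi[:]=0; roi[195:240,140:215]=1
m=roi&(H>95); P=W[m]; print("board",P.mean(0),P.min(0),P.max(0),m.sum())
if len(P)>3: print(np.polyfit(P[:,1],P[:,0],1))
E
```

```text
plate ((584.1068115234375, 35.286102294921875), (397.648681640625, 112.50188446044922), 84.00311279296875) 10.602073939722175 2075
table z -1.0180094359339769
block [ 638.  -150.7   28.2] [ 639.6 -153.1   28.1] ((636.502685546875, -149.97439575195312), (35.957374572753906, 36.0216178894043), 74.2092056274414) 166
pin top [ 552.3 -114.   129.2] 45 960.1382381933356 [ 392.8 -125.1] [571.  -61.8]
clip [572.3 -38.4  65.8] [546.1 -79.3  60.1] [591.1   5.1  69.6] 151
board [580.5 131.3 167.2] [392.8 -61.8  95.2] [602.  195.3 960.1] 155
[  0.8 478.9]
```

View pics/crop1.png

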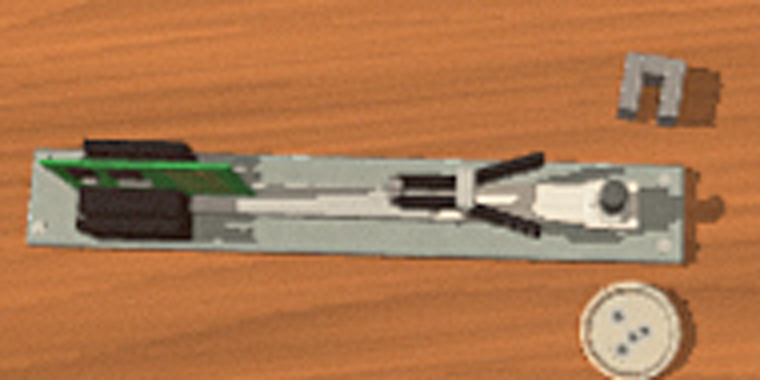

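The crop confirms the steel pin at (615,197) in crop pixels, about (294,219) in the full image, in the carriage tail. The notch of the block opens towards image-down, i.e. to the holder. Next I'll refine the poses.

```bash
python3 - <<'E'
from h import *
np.set_printoptions(precision=1,suppress=True)
c4=lambda l:[(140+(x+.5)/4-.5,170+(y+.5)/4-.5) for x,y in l]
P=atz("top",c4([(35,150),(28,245),(685,165),(685,262)]),12); print("corners",P)
C=P.mean(0); e1=(P[0]-P[2]);e2=(P[1]-P[3]); print("C",C,"len",np.linalg.norm(e1),np.linalg.norm(e2),"yaw",[np.degrees(np.arctan2(-e[0],e[1])) for e in(e1,e2)])
B=atz("top",c4([(634,53),(686,60),(617,117),(674,125)]),30); print("block corners",B,B.mean(0))
for n,rois in(("top",{"pin":(205,232,280,306)}),("side",{"pin":(205,262,265,300),"all":(100,300,200,350)})):
    z=np.load(n+"0.npz"); im,d=z["im"],z["d"]; W=cloud(n,d); H=W[...,2]
    hsv=cv2.cvtColor(im,cv2.COLOR_RGB2HSV)
    X=W[(d>0)&(H>7)&(W[...,1]>-220)&(W[...,1]<230)&(W[...,0]>500)&(W[...,0]<680)]
    ok=d>0
    def s(name,m): 
        Q=W[m&ok]; 
        if len(Q): print(n,name,len(Q),"mean",Q.mean(0),"min",Q.min(0),"max",Q.max(0))
    near=(abs(W[...,0]-555)<40)
    s("pingrip",near&(abs(W[...,1]+120)<25)&(H>50)&(H<80))
    s("pintop",near&(abs(W[...,1]+120)<25)&(H>68)&(H<80))
    s("board",(abs(W[...,0]-585)<50)&(W[...,1]>40)&(H>50)&(H<120)&(hsv[...,1]>110))
    s("clip",(abs(W[...,0]-572)<40)&(abs(W[...,1]+38)<55)&(H>62)&(H<70))
    s("pivot",(abs(W[...,0]-572)<30)&(abs(W[...,1]+38)<55)&(H>70)&(H<80))
    s("block",(abs(W[...,0]-638)<30)&(abs(W[...,1]+150)<30)&(H>25)&(H<34))
    m=ok&(abs(W[...,0]-585)<50)&(W[...,1]>40)&(H>50)&(H<120)&(hsv[...,1]>110)
    print("boardfit",np.polyfit(W[m][:,1],W[m][:,0],1))
    # rail-frame cloud: carriage top
    m=ok&(abs(H-34)<3)&(abs(W[...,0]-565)<20)&(W[...,1]<-40)&(W[...,1]>-160); s("carr",m)
    if n=="side": save("crop2.png",cv2.resize(im[140:300,230:340],None,fx=3.7,fy=3.7,interpolation=cv2.INTER_CUBIC))
E
```

```text
corners [[ 634.2  228.6   12. ]
 [ 575.5  234.4   12. ]
 [ 588.6 -167.    12. ]
 [ 529.2 -160.4   12. ]]
C [581.9  33.9  12. ] len 398.2194890434228 397.46935189248103 yaw [np.float64(-6.581820516172812), np.float64(-6.682317742484172)]
block corners [[ 656.8 -141.8   30. ]
 [ 649.5 -172.7   30. ]
 [ 617.9 -127.5   30. ]
 [ 609.9 -161.1   30. ]] [ 633.5 -150.8   30. ]
top pingrip 47 mean [ 563.  -117.5   68.5] min [ 556.8 -125.1   54. ] max [ 571.  -111.1   73.7]
top pintop 35 mean [ 564.6 -117.7   70.6] min [ 557.1 -125.1   68.2] max [ 571.  -111.1   73.7]
top board 271 mean [594.8 141.2  85.7] min [567.5  92.2  50.1] max [622.3 542.3 115.3]
top clip 174 mean [573.4 -34.9  66.2] min [546.1 -79.3  62. ] max [592.5  11.6  69.9]
top pivot 36 mean [574.9 -33.1  71.8] min [563.8 -37.6  70. ] max [585.4 -29.1  75. ]
top block 162 mean [ 638.2 -150.6   28.3] min [ 615.2 -170.    25.1] max [ 657.  -128.7   32.9]
boardfit [  0.1 587.1]
top carr 256 mean [567.9 -85.9  33.2] min [ 548.5 -132.8   31. ] max [583.  -40.2  36.8]
side pingrip 87 mean [ 565.2 -123.4   63.3] min [ 558.1 -129.3   50.5] max [ 572.5 -112.5   71.9]
side pintop 32 mean [ 566.  -120.5   69.9] min [ 558.2 -128.4   68.5] max [ 572.5 -112.5   71.9]
side board 123 mean [596.3 139.9  77.5] min [569.7  89.4  50. ] max [628.8 192.5 113.7]
side clip 145 mean [576.8 -38.5  65.5] min [549.4 -82.3  62.1] max [593.6   9.   69.9]
side pivot 32 mean [574.4 -36.2  71.3] min [565.1 -43.   70. ] max [587.2 -29.1  72.7]
side block 189 mean [ 638.8 -154.3   27.9] min [ 617.6 -173.7   25. ] max [ 658.3 -130.7   30.5]
boardfit [  0.1 581.7]
side carr 174 mean [569.6 -94.1  33.1] min [ 550.8 -136.4   31. ] max [584.6 -40.   36.9]
```

View pics/crop2.png

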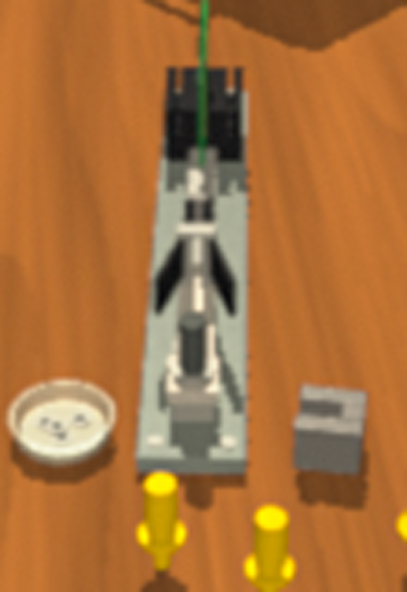

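Measurements (mm):

| Item | Position or angle | Check |
|---|---|---|
| Holder yaw | about -6.6° | – |
| Pin | about (565,-119) | top at z≈71, expected 72 |
| Pivots | (574.6,-35) | 85 mm ahead of the pin, as described |
| Block | about (637,-151) | top at z≈29; yaw about -16° |
| Board edge | y≈90 | 80 mm ahead of the jaw tips, inside the 65–110 range |

Now I'll plan the approach.

```bash
cat >> h.py <<'E'
def tool():
    from scipy.spatial.transform import Rotation as Ro
    s=sense(); return s["tool_pos"],Ro.from_euler("xyz",s["tcp_rot"],degrees=True).as_matrix(),s
def plan(xyz,yaw):
    p,R,s=tool(); dy=(yaw-s["tcp_rot"][2]+180)%360-180
    print("shift cm",np.round((np.array(xyz)-p)@R/10,2),"turn",round(-np.radians(dy),3),"now",np.round(p,1),np.round(s["tcp_rot"],2),"t",round(s["time"],2))
E
python3 - <<'E'
from h import *
plan([565,-119,150],83.4)
print(atz("top",[(337,174),(349,206),(340,228)],60))
E
```

```text
shift cm [-57.58 -55.54   7.74] turn 1.402 now [167.8 575.5 226.5] [-1.7990e+02 -1.0000e-02  1.6374e+02] t 0.1
[[ 661.60125677 -232.93175193   60.        ]
 [ 582.09287876 -251.08314493   60.        ]
 [ 532.62525433 -223.77783055   60.        ]]
```

```bash
python3 -m crank '[[-57.6,-55.5,0,1.4,6],[-57.6,-55.5,0,1.4,6],[-57.6,-55.5,0,1.4,6],[-57.6,-55.5,0,1.4,6],[-57.6,-55.5,0,1.4,6],[-57.6,-55.5,0,1.4,6],[-57.6,-55.5,0,1.4,6],[-57.6,-55.5,0,1.4,6],[-57.6,-55.5,0,1.4,6],[-57.6,-55.5,0,1.4,6],[-57.6,-55.5,0,1.4,6],[-57.6,-55.5,0,1.4,6],[-57.6,-55.5,0,1.4,6],[-57.6,-55.5,0,1.4,6],[-57.6,-55.5,0,1.4,6],[-57.6,-55.5,0,1.4,6],[-57.6,-55.5,0,1.4,6],[-57.6,-55.5,7.7,1.4,6],[-57.6,-55.5,7.7,1.4,6],[-57.6,-55.5,7.7,1.4,6]]'
python3 - <<'E'
from h import *
plan([565,-119,100],83.4)
for n in("side","top"):
    im,d=snapshot(n); np.savez(n+"1.npz",im=im,d=d)
    if n=="side": a=im[80:320,170:420]
    else: b=im[110:350,190:440]
save("v1.png",cv2.resize(np.hstack([a,b]),None,fx=1.6,fy=1.6))
p,R,s=tool()
print(proj("side",[p+R[:,2]*22,[565,-119,72]]))
E
```

```text
time: 2.1
tool_pos: [561.7, -116.7, 144.7]
tcp_rot: [-179.4, -0.1, 83.5]
ft_force: [-1.1, 0.5, 0.2]
finger_gap: 60.0
grip_force: 0.0
shift cm [-0.2   0.4   4.46] turn 0.002 now [ 561.7 -116.7  144.7] [-1.7943e+02 -1.1000e-01  8.3520e+01] t 2.1
[[281.20349088 201.51779814]
 [281.31967064 225.17822894]]
```

View pics/v1.png

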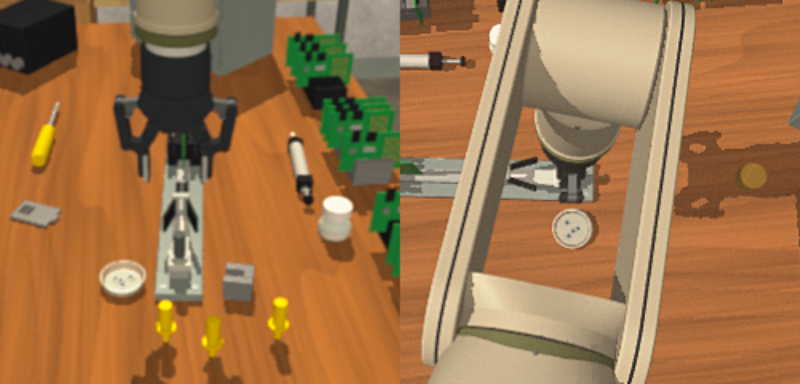

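The side half shows the open fingers centred over the steel pin, at about (180,240) in the picture. I'll lower and close.

```bash
python3 -m crank '[[-0.2,0.3,2.5,0,6],[-0.2,0.3,5,0,6],[-0.2,0.3,7,0,6],[-0.2,0.3,7.9,0,6],[-0.2,0.3,7.9,0,6],[-0.2,0.3,7.9,0,6],[-0.2,0.3,7.9,0,3],[-0.2,0.3,7.9,0,2.2],[-0.2,0.3,7.9,0,2.2],[-0.2,0.3,7.9,0,2.2]]' 30
python3 - <<'E'
from h import *
plan([565,-119,64],83.4)
im,d=snapshot("side"); np.savez("side2.npz",im=im,d=d)
im=cv2.resize(im[150:270,220:340],None,fx=5,fy=5,interpolation=cv2.INTER_CUBIC); save("v2.png",im)
E
```

```text
time: 3.2
tool_pos: [568.5, -120.5, 71.9]
tcp_rot: [180.0, 0.0, 83.5]
ft_force: [-0.1, -0.6, -0.3]
finger_gap: 22.0
grip_force: 0.0
shift cm [ 0.11 -0.37  0.79] turn 0.002 now [ 568.5 -120.5   71.9] [1.7997e+02 1.0000e-02 8.3520e+01] t 3.2
```

View pics/v2.png

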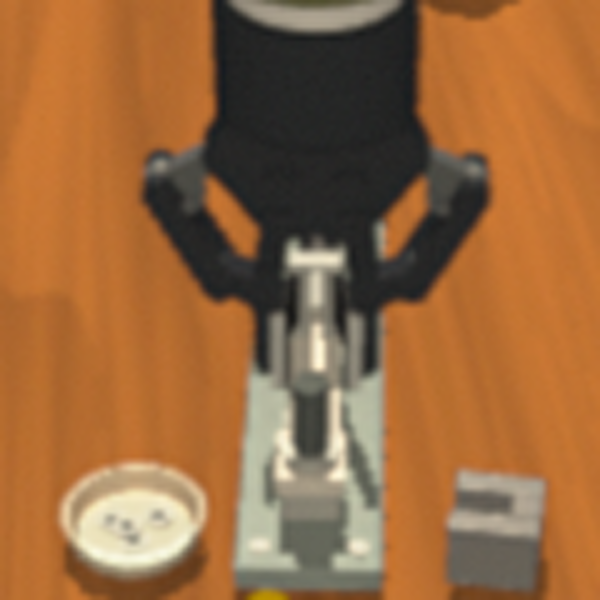

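The fingertips appear at (320,375) in the crop, level with the pin's top at (310,385) and lower in neither place than it. By the reported TCP they should be lower. I'll check with depth before trusting it.

```bash
python3 - <<'E'
from h import *
np.set_printoptions(precision=1,suppress=True)
z=np.load("side2.npz"); im,d=z["im"],z["d"]
for u,v in [(274,66),(275,70),(275,72),(276,73),(292,66),(291,70),(291,73),(282,76),(282,80),(282,84),(282,88)]:
    pass
W=cloud("side",d)
for r in range(208,240,2):
    print(r,[tuple(W[r,c].round(0).astype(int)) if d[r,c]>0 else None for c in (272,275,278,282,286,290,293)])
print(proj("side",[[568.5,-120.5,50],[568.5,-120.5,72],[568.5,-109,50]]))
plan([565,-119,64],83.4)
E
```

```text
208 [(np.int64(546), np.int64(-134), np.int64(126)), (np.int64(552), np.int64(-133), np.int64(125)), (np.int64(564), np.int64(-50), np.int64(65)), (np.int64(574), np.int64(-38), np.int64(56)), (np.int64(582), np.int64(-39), np.int64(56)), (np.int64(580), np.int64(-135), np.int64(125)), (np.int64(586), np.int64(-136), np.int64(125))]
210 [(np.int64(546), np.int64(-133), np.int64(121)), (np.int64(552), np.int64(-131), np.int64(119)), (np.int64(564), np.int64(-51), np.int64(60)), (np.int64(574), np.int64(-38), np.int64(50)), (np.int64(582), np.int64(-40), np.int64(51)), (np.int64(580), np.int64(-136), np.int64(121)), (np.int64(586), np.int64(-137), np.int64(121))]
212 [(np.int64(546), np.int64(-132), np.int64(115)), (np.int64(552), np.int64(-134), np.int64(116)), (np.int64(564), np.int64(-51), np.int64(55)), (np.int64(574), np.int64(-35), np.int64(43)), (np.int64(582), np.int64(-40), np.int64(46)), (np.int64(581), np.int64(-128), np.int64(110)), (np.int64(586), np.int64(-138), np.int64(117))]
214 [(np.int64(546), np.int64(-128), np.int64(107)), (np.int64(552), np.int64(-131), np.int64(1
[... 3636 characters left out ...]
, (np.int64(559), np.int64(-105), np.int64(33)), (np.int64(566), np.int64(-126), np.int64(50)), (np.int64(576), np.int64(-105), np.int64(32)), (np.int64(587), np.int64(-80), np.int64(11)), (np.int64(593), np.int64(-82), np.int64(12))]
238 [(np.int64(548), np.int64(-81), np.int64(9)), (np.int64(555), np.int64(-82), np.int64(10)), (np.int64(558), np.int64(-114), np.int64(35)), (np.int64(566), np.int64(-127), np.int64(45)), (np.int64(574), np.int64(-119), np.int64(38)), (np.int64(586), np.int64(-88), np.int64(12)), (np.int64(593), np.int64(-87), np.int64(11))]
[[283.1 234.1]
 [283.1 225.5]
 [282.6 230.6]]
shift cm [ 0.1 -0.3  0.8] turn 0.002 now [ 568.4 -120.4   71.7] [180.    0.   83.5] t 3.25
```

The depth puts the fingertips at z≈78. That is about 28 mm above what the reported TCP z of 72 and the stated 22 mm imply. The pin top reads 72 in the same picture, so the camera is sound. I'll trust the picture and lower in checked steps, watching the force.

```bash
cat >> h.py <<'E'
def fing(n="side",f=None):
    im,d=(np.load(f)["im"],np.load(f)["d"]) if f else snapshot(n)
    W=cloud(n,d); p,R,s=tool()
    m=(d>0)&(np.hypot(W[...,0]-p[0],W[...,1]-p[1])<45)&(W[...,2]>p[2]-40)&(W[...,2]<p[2]+45)
    return im,d,W,m,p,s
E
python3 - <<'E'
from h import *
for f in("side1.npz","side2.npz"):
    im,d,W,m,p,s=fing("side",f)
    d=np.load(f)["d"]; 
    for r in range(180,240,3):
        if f=="side1.npz":sel=(d[r]>0)&(W[r,:,1]>-150)&(W[r,:,1]<-95)&(abs(W[r,:,0]-563)<70)&(W[r,:,2]>75)
        else: sel=(d[r]>0)&(W[r,:,1]>-150)&(W[r,:,1]<-95)&(abs(W[r,:,0]-563)<40)&(W[r,:,2]>35)
        if sel.any(): c=np.where(sel)[0]; print(r,c.min(),c.max(),W[r,sel].min(0).round(),W[r,sel].max(0).round(),np.split(c,np.where(np.diff(c)>1)[0]+1).__len__(),[ (g[0],g[-1]) for g in np.split(c,np.where(np.diff(c)>1)[0]+1)])
E
python3 -m crank '[[0.05,-0.15,1,0,4],[0.05,-0.15,1,0,4],[0.05,-0.15,1,0,4],[0.05,-0.15,1,0,4]]'
```

```text
180 256 303 [ 518. -133.  181.] [ 604. -119.  185.] 2 [(np.int64(256), np.int64(263)), (np.int64(296), np.int64(303))]
183 256 302 [ 518. -133.  175.] [ 603. -120.  179.] 2 [(np.int64(256), np.int64(263)), (np.int64(296), np.int64(302))]
186 256 302 [ 518. -134.  169.] [ 603. -121.  173.] 2 [(np.int64(256), np.int64(263)), (np.int64(296), np.int64(302))]
189 257 302 [ 520. -134.  162.] [ 603. -121.  166.] 2 [(np.int64(257), np.int64(263)), (np.int64(296), np.int64(302))]
192 260 298 [ 525. -133.  158.] [ 595. -125.  159.] 2 [(np.int64(260), np.int64(263)), (np.int64(296), np.int64(298))]
180 259 302 [ 524. -139.  179.] [ 602. -117.  189.] 1 [(np.int64(259), np.int64(302))]
183 259 302 [ 524. -138.  175.] [ 602. -120.  182.] 1 [(np.int64(259), np.int64(302))]
186 259 302 [ 523. -145.  164.] [ 602. -114.  181.] 3 [(np.int64(259), np.int64(261)), (np.int64(264), np.int64(286)), (np.int64(288), np.int64(302))]
189 259 300 [ 523. -144.  161.] [ 599. -120.  173.] 2 [(np.int64(259), np.int64(261)), (np.int64(266), np.int64(300))]
192 259 297 [ 523. -144.  145.] [ 593. -106.  167.] 2 [(np.in
[... 1340 characters left out ...]
 2 [(np.int64(271), np.int64(276)), (np.int64(289), np.int64(294))]
225 275 292 [ 551. -137.   69.] [ 584. -115.   85.] 3 [(np.int64(275), np.int64(277)), (np.int64(279), np.int64(285)), (np.int64(289), np.int64(292))]
228 278 285 [ 558. -127.   65.] [ 572. -119.   71.] 1 [(np.int64(278), np.int64(285))]
231 278 285 [ 558. -127.   57.] [ 572. -118.   64.] 1 [(np.int64(278), np.int64(285))]
234 278 285 [ 558. -129.   50.] [ 572. -119.   57.] 1 [(np.int64(278), np.int64(285))]
237 278 286 [ 559. -129.   35.] [ 575. -111.   50.] 1 [(np.int64(278), np.int64(286))]
time: 3.65
tool_pos: [566.7, -119.7, 61.3]
tcp_rot: [-180.0, -0.0, 83.5]
ft_force: [-0.2, 0.2, -0.2]
finger_gap: 40.2
grip_force: 0.0
```

```bash
python3 -m crank '[[0.05,-0.05,1.2,0,4],[0.05,-0.05,2.2,0,4],[0.05,-0.05,2.2,0,4],[0.05,-0.05,2.2,0,2.4],[0.05,-0.05,2.2,0,2.4],[0.05,-0.05,2.2,0,2.4]]' 30
python3 - <<'E'
from h import *
plan([565.5,-119,38],83.4)
im,d,W,m,p,s=fing(); print(s["ft_force"])
for r in range(210,250,3):
    c=np.where((d[r]>0)&(W[r,:,1]>-150)&(W[r,:,1]<-100)&(abs(W[r,:,0]-563)<40)&(W[r,:,2]>36))[0]
    if len(c): print(r,[(int(g[0]),int(g[-1]),W[r,g[len(g)//2]].round().astype(int).tolist()) for g in np.split(c,np.where(np.diff(c)>1)[0]+1)])
E
```

```text
time: 4.25
tool_pos: [566.8, -119.3, 39.9]
tcp_rot: [180.0, 0.0, 83.5]
ft_force: [-0.3, 0.1, -0.4]
finger_gap: 24.2
grip_force: 0.0
shift cm [ 0.02 -0.13  0.19] turn 0.002 now [ 566.8 -119.3   39.9] [1.7996e+02 1.0000e-02 8.3520e+01] t 4.25
[0.54693956 0.04567084 0.25593523]
210 [(260, 264, [528, -107, 103]), (271, 294, [567, -131, 118])]
213 [(260, 266, [530, -110, 98]), (270, 276, [548, -134, 114]), (288, 294, [582, -139, 116]), (299, 300, [602, -117, 98])]
216 [(261, 276, [541, -117, 95]), (288, 301, [592, -121, 94])]
219 [(261, 275, [538, -125, 94]), (289, 301, [591, -133, 96])]
222 [(261, 276, [540, -130, 91]), (289, 301, [591, -134, 89])]
225 [(270, 276, [548, -132, 84]), (279, 285, [567, -117, 71]), (289, 295, [585, -135, 83])]
228 [(270, 276, [547, -131, 75]), (278, 285, [566, -126, 70]), (289, 295, [585, -129, 71])]
231 [(270, 276, [547, -132, 68]), (278, 285, [566, -127, 64]), (289, 295, [585, -131, 65])]
234 [(270, 276, [547, -127, 57]), (278, 285, [566, -127, 56]), (289, 295, [585, -130, 57])]
237 [(273, 276, [551, -129, 50]), (278, 286, [566, -126, 47]), (289, 291, [581, -134, 52]), (293, 294, [589, -131, 49])]
240 [(277, 277, [556, -121, 36]), (279, 285, [565, -128, 41]), (287, 287, [576, -125, 38])]
243 [(281, 283, [565, -132, 36])]
```

The fingers straddle the pin, centred within about 1 mm, with tips at z≈47. I'll close.

```bash
python3 -m crank '[[0,-0.08,0.3,0,2.4],[0,-0.08,0.3,0,2.0],[0,-0.08,0.3,0,1.2],[0,-0.08,0.3,0,1.2],[0,-0.08,0.3,0,1.2],[0,-0.08,0.3,0,1.2]]' 35
```

```text
time: 4.9
tool_pos: [565.7, -119.1, 36.5]
tcp_rot: [180.0, 0.0, 83.5]
ft_force: [0.1, -0.0, -0.8]
finger_gap: 14.6
grip_force: 34.1
```

```bash
python3 -m crank '[[0,0,-0.6,0,1.2],[0,0,-1.2,0,1.2],[0,0,-1.8,0,1.2],[0,0,-2.4,0,1.2],[0,0,-3.2,0,1.2],[0,0,-4.5,0,1.2],[0,0,-4.5,0,1.2],[0,0,-4.5,0,1.2]]'
python3 - <<'E'
from h import *
plan([636.5,-151,80],83.4)
im,d=snapshot("side"); save("v3.png",cv2.resize(im[150:270,220:340],None,fx=5,fy=5,interpolation=cv2.INTER_CUBIC))
E
```

```text
time: 5.7
tool_pos: [566.2, -119.3, 82.3]
tcp_rot: [179.9, 0.0, 83.5]
ft_force: [-0.2, -0.8, -1.0]
finger_gap: 14.7
grip_force: 34.3
shift cm [-2.36  7.34  0.25] turn 0.002 now [ 566.2 -119.3   82.3] [1.7991e+02 2.0000e-02 8.3530e+01] t 5.7
```

View pics/v3.png

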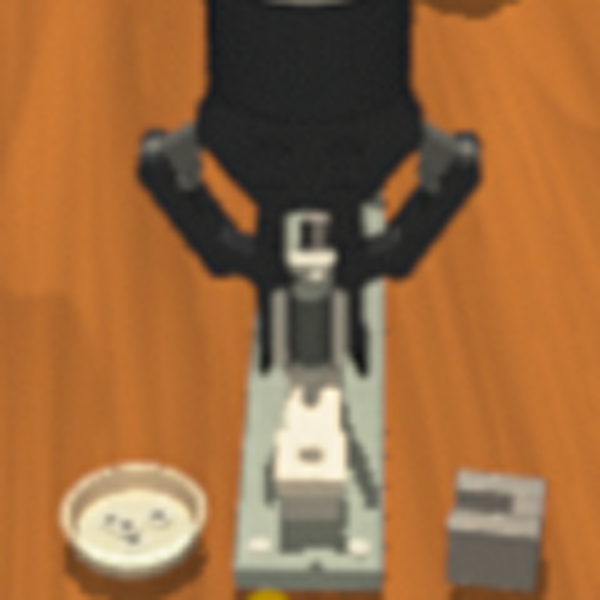

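The pin is out and held; the empty bore shows at (311,455) in the crop. The block's top face corners are (458,470), (546,480), (542,540) and (448,527). I'll measure the block relative to the bore, so the camera bias cancels.

```bash
python3 - <<'E'
from h import *
np.set_printoptions(precision=1,suppress=True)
c5=lambda l:[(220+(x+.5)/5-.5,150+(y+.5)/5-.5) for x,y in l]
b=atz("side",c5([(311,455)]),34)[0]; B=atz("side",c5([(458,470),(546,480),(542,540),(448,527)]),30)
print("bore",b,"block",B,B.mean(0),"rel",B.mean(0)-b)
e=lambda a,c:np.degrees(np.arctan2((c-a)[1],(c-a)[0])); print("yaw",e(B[0],B[1]),e(B[3],B[2]),e(B[2],B[1])-90,e(B[3],B[0])-90, np.linalg.norm(B[1]-B[0]),np.linalg.norm(B[1]-B[2]))
n=atz("side",c5([(455,489),(512,492),(508,510),(455,508)]),30); print("notch",n)
# top-view minAreaRect of block top vs pin top
z=np.load("top0.npz"); W=cloud("top",z["d"]); z2=np.load("side0.npz"); S=cloud("side",z2["d"])
for n_,w,d in(("top",W,z["d"]),("side",S,z2["d"])):
    m=(d>0)&(abs(w[...,0]-638)<30)&(abs(w[...,1]+150)<30)&(w[...,2]>25)&(w[...,2]<34)
    q=w[m][:,:2].astype(np.float32); r=cv2.minAreaRect(q); print(n_,r)
    g=(d>0)&(abs(w[...,0]-565)<15)&(abs(w[...,1]+119)<15)&(w[...,2]>69)&(w[...,2]<78)
    print("pin top rect",cv2.minEnclosingCircle(w[g][:,:2].astype(np.float32)))
    g=(d>0)&(abs(w[...,0]-565)<15)&(abs(w[...,1]+119)<15)&(w[...,2]>45)&(w[...,2]<78)
    print("grip x range",w[g][:,0].min(),w[g][:,0].max())
E
```

```text
bore [ 565.6 -121.5   34. ] block [[ 624.9 -132.    30. ]
 [ 659.6 -141.7   30. ]
 [ 651.6 -177.2   30. ]
 [ 615.9 -166.1   30. ]] [ 638.  -154.3   30. ] rel [ 72.4 -32.7  -4. ]
yaw -15.586680233761188 -17.360909591921143 -12.68740437053215 -14.813969926028832 35.99058779340722 36.42607717408808
notch [[ 622.  -143.6   30. ]
 [ 644.6 -147.7   30. ]
 [ 641.2 -158.4   30. ]
 [ 620.3 -155.1   30. ]]
top ((636.5105590820312, -149.96961975097656), (35.96324920654297, 36.01405715942383), 74.17000579833984)
pin top rect ((564.458251953125, -117.65206146240234), 7.4837727546691895)
grip x range 556.5550448419058 571.0282301370318
side ((638.2310180664062, -152.71510314941406), (37.94635772705078, 35.990013122558594), 75.2810287475586)
pin top rect ((567.3533935546875, -120.58442687988281), 8.075546264648438)
grip x range 558.149698140324 572.5265322504426
```

```bash
python3 -m crank '[[-0.7,2.5,0,0,1.2],[-1.5,5,0,0,1.2],[-2.4,7.46,0,0,1.2],[-2.4,7.46,0,0,1.2],[-2.4,7.46,0.9,0,1.2],[-2.4,7.46,1.8,0,1.2],[-2.4,7.46,1.8,0,1.2],[-2.4,7.46,1.8,0,1.2]]'
python3 - <<'E'
from h import *
plan([637.6,-151.6,34],83.5)
im,d=snapshot("side"); np.savez("side4.npz",im=im,d=d)
save("v4.png",cv2.resize(im[170:270,260:360],None,fx=6,fy=6,interpolation=cv2.INTER_CUBIC))
E
```

```text
time: 6.55
tool_pos: [635.9, -150.8, 62.6]
tcp_rot: [-179.9, -0.0, 83.5]
ft_force: [-0.0, 0.7, 0.1]
finger_gap: 15.1
grip_force: 34.5
shift cm [-0.06  0.18  2.86] turn 0.001 now [ 635.9 -150.8   62.6] [-1.7989e+02 -2.0000e-02  8.3540e+01] t 6.55
```

View pics/v4.png

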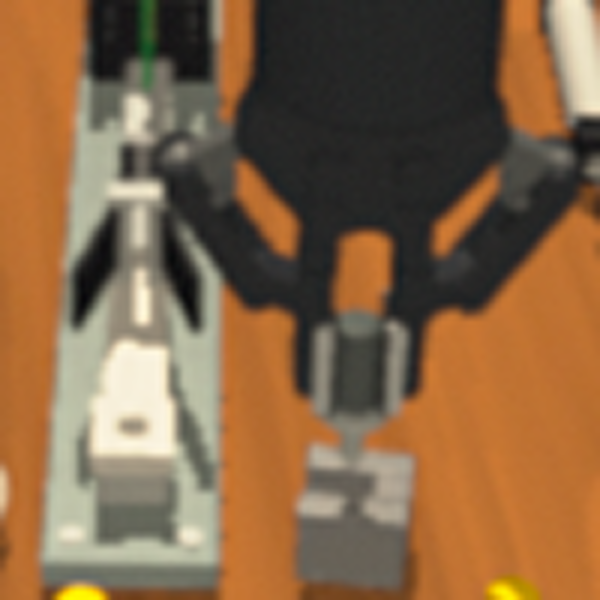

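The pin hangs just above the block, with its shank at (352,455). It is about 2 mm left of the block's middle (359,481), which agrees with the computed remainder. I'll correct that and lower.

```bash
python3 -m crank '[[-0.06,0.18,0,0,1.2],[-0.06,0.18,0,0,1.2],[-0.06,0.18,0.8,0,1.2],[-0.06,0.18,1.5,0,1.2],[-0.06,0.18,2.2,0,1.2],[-0.06,0.18,2.6,0,1.2],[-0.06,0.18,2.6,0,1.2],[-0.06,0.18,2.6,0,1.2]]'
python3 - <<'E'
from h import *
plan([637.6,-151.6,32.5],83.5); print(tool()[2]["ft_force"])
E
```

```text
time: 7.4
tool_pos: [638.7, -152.1, 37.3]
tcp_rot: [-180.0, -0.0, 83.5]
ft_force: [0.2, 0.6, -0.9]
finger_gap: 15.0
grip_force: 34.5
shift cm [ 0.04 -0.11  0.48] turn 0.0 now [ 638.7 -152.1   37.3] [-179.98   -0.     83.53] t 7.4
[ 0.19123863  0.60052659 -0.85522597]
```

```bash
python3 -m crank '[[0.04,-0.1,0,0,1.2],[0.04,-0.1,0.25,0,1.2],[0.04,-0.1,0.45,0,1.2],[0.04,-0.1,0.45,0,1.2],[0.04,-0.1,0.45,0,1.2]]'
python3 - <<'E'
from h import *
plan([637.6,-151.6,32.5],83.5); print(tool()[2]["ft_force"])
im,d=snapshot("side"); save("v5.png",cv2.resize(im[180:260,280:360],None,fx=7,fy=7,interpolation=cv2.INTER_CUBIC))
E
```

```text
time: 7.9
tool_pos: [637.8, -151.6, 32.9]
tcp_rot: [-180.0, -0.0, 83.5]
ft_force: [0.2, 0.4, -0.4]
finger_gap: 14.7
grip_force: 34.5
shift cm [-0.   -0.02  0.04] turn 0.0 now [ 637.8 -151.6   32.9] [-179.99   -0.     83.53] t 7.9
[ 0.19514194  0.44274406 -0.37904717]
```

View pics/v5.png

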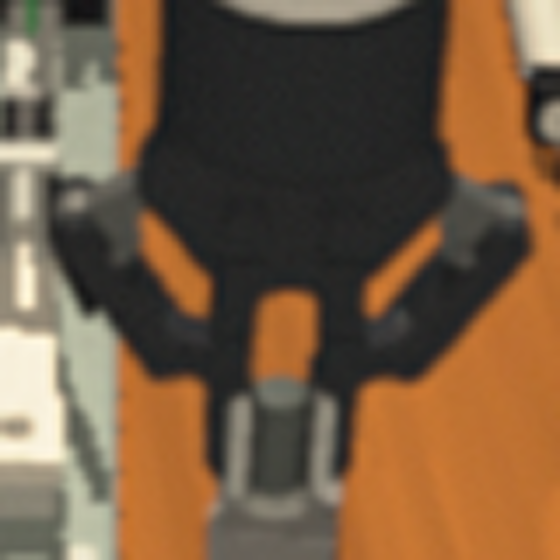

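The collar is down on the block with the shank in the notch and the pin upright between the pads. I'll settle it, release and lift.

```bash
python3 -m crank '[[0,0,0.06,0,1.2],[0,0,0.06,0,1.2],[0,0,0.06,0,1.8],[0,0,0.06,0,2.4],[0,0,0.06,0,3],[0,0,0.06,0,3],[0,0,-1.5,0,3],[0,0,-3,0,3],[0,0,-5,0,3],[0,0,-7,0,3],[0,0,-7,0,3],[0,0,-7,0,3]]'
python3 - <<'E'
from h import *
im,d=snapshot("side"); np.savez("side6.npz",im=im,d=d)
a=cv2.resize(im[140:270,230:350],None,fx=4.5,fy=4.5,interpolation=cv2.INTER_CUBIC); save("v6.png",a)
plan([570.7,-68.5,130],83.4)
W=cloud("side",d); g=(d>0)&(abs(W[...,0]-638)<12)&(abs(W[...,1]+153)<15)&(W[...,2]>38)&(W[...,2]<75)
q=W[g]; print("parked pin",q.mean(0),q.min(0),q.max(0))
for lo in(36,48,58): print(q[(q[:,2]>lo)&(q[:,2]<lo+12)].mean(0))
E
```

```text
time: 9.15
tool_pos: [638.8, -152.0, 104.9]
tcp_rot: [179.8, 0.0, 83.5]
ft_force: [-0.4, -0.3, -0.3]
finger_gap: 29.5
grip_force: 0.0
shift cm [ 7.51 -7.62 -2.67] turn 0.002 now [ 637.9 -151.7  103.4] [1.7996e+02 1.0000e-02 8.3520e+01] t 9.2
parked pin [ 636.8682142  -156.57200711   55.83220604] [ 630.18385776 -161.49407353   38.15562379] [ 645.08414867 -145.13833076   68.38242944]
[ 636.78564865 -158.0532716    43.25073379]
[ 636.41664391 -157.6729516    54.25972688]
[ 636.98250981 -154.87732765   64.34053727]
```

View pics/v6.png

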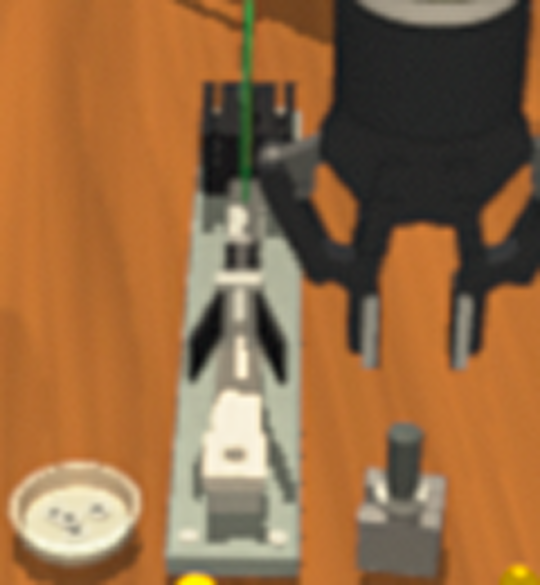

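The pin stands upright and free in the notch at (405,470), with the gripper clear above it. The clip is at (238,300) and the board's edge at (246,190). Now I'll move over the levers and measure the board edge from the stored pictures.

```bash
python3 -m crank '[[2.5,-2.5,0,0,6.2],[5,-5,0,0,6.2],[7.5,-7.5,0,0,6.2],[7.5,-7.5,0,0,6.2],[7.5,-7.5,0,0,6.2],[7.5,-7.5,2,0,6.2],[7.5,-7.5,3.2,0,6.2],[7.5,-7.5,3.2,0,6.2],[7.5,-7.5,3.2,0,6.2]]' 35
python3 - <<'E'
from h import *
np.set_printoptions(precision=1,suppress=True)
plan([571.6,-68.4,36.5],83.4)
fy=np.array([.115,.9934]); fx=np.array([.9934,-.115])
for n,p0 in(("top",[564.5,-117.7]),("side",[565.6,-120.8])):
    z=np.load(n+"0.npz"); W=cloud(n,z["d"]); hsv=cv2.cvtColor(z["im"],cv2.COLOR_RGB2HSV)
    m=(z["d"]>0)&(abs(W[...,0]-590)<40)&(W[...,1]>70)&(W[...,1]<215)&(W[...,2]>36)&(W[...,2]<118)&(hsv[...,0]>40)&(hsv[...,0]<85)&(hsv[...,1]>90)
    q=W[m]; h=np.c_[(q[:,:2]-p0)@fx,(q[:,:2]-p0)@fy-85,q[:,2]]
    print(n,"board holder-frame min",h.min(0),"max",h.max(0),"sorted y",np.sort(h[:,1])[:8],"x med",np.median(h[:,0]),len(h), "x near edge",np.median(h[h[:,1]<h[:,1].min()+15][:,0]))
    vs,us=np.where(m); 
    if n=="side":
        for v in range(vs.min(),vs.max()+1,3): print(v,us[vs==v],W[v,us[vs==v]].round(0).tolist())
h0=lambda P,p0:((P[:2]-p0)@fx,(P[:2]-p0)@fy-85)
print(h0(atz("side",[(284.7,183.3)],34)[0],[565.6,-121.3]))
print(h0(atz("top",[(140+253.5/4-.5,170+193.5/4-.5)],34)[0],[564.5,-117.7]))
E
```

```text
time: 10.1
tool_pos: [571.5, -69.1, 70.4]
tcp_rot: [-179.9, -0.0, 83.5]
ft_force: [0.4, 0.0, 1.0]
finger_gap: 62.5
grip_force: 0.0
shift cm [0.1 0.  3.4] turn 0.002 now [571.5 -69.1  70.4] [-179.9   -0.    83.5] t 10.1
top board holder-frame min [ -2.7 126.3  40.4] max [ 17.4 228.9 115.3] sorted y [126.3 126.8 127.2 127.2 127.2 127.2 127.4 127.5] x med -0.20900648365986121 211 x near edge -0.35257434043098645
side board holder-frame min [ -3.5 126.7  36.1] max [  2.8 226.7 113.7] sorted y [126.7 127.2 127.3 127.4 127.4 127.6 127.7 127.8] x med 0.5240208557354474 91 x near edge 0.5242368614978776
137 [285] [[603.0, 189.0, 112.0]]
140 [285] [[601.0, 171.0, 113.0]]
143 [284 285] [[599.0, 173.0, 104.0], [599.0, 156.0, 112.0]]
146 [284 285] [[598.0, 168.0, 98.0], [598.0, 142.0, 111.0]]
149 [284 285] [[596.0, 149.0, 100.0], [596.0, 124.0, 113.0]]
152 [284 285] [[596.0, 146.0, 93.0], [595.0, 112.0, 111.0]]
155 [284] [[591.0, 98.0, 111.0]]
158 [284 285] [[591.0, 93.0, 106.0], [594.0, 101.0, 101.0]]
161 [284 285] [[591.0, 91.0, 99.0], [594.0, 103.0, 92.0]]
164 [284 285] [[591.0, 92.0, 90.0], [594.0, 104.0, 83.0]]
167 [284 285] [[591.0, 93.0, 81.0], [594.0, 105.0, 74.0]]
170 [283 284 285] [[592.0, 131.0, 50.0], [591.0, 91.0, 74.0], [594.0, 101.0, 68.0]]
173 [283 284 285] [[592.0, 129.0, 43.0], [591.0, 90.0, 66.0], [594.0, 102.0, 59.0]]
176 [284 285] [[591.0, 92.0, 57.0], [594.0, 104.0, 49.0]]
179 [284 285] [[591.0, 92.0, 49.0], [595.0, 109.0, 37.0]]
182 [284] [[591.0, 90.0, 41.0]]
(np.float64(2.092478380950755), np.float64(132.89523737372352))
(np.float64(1.6039786343215312), np.float64(126.95959087909611))
```

The board edge is about 127.5 mm ahead of the pivots by both cameras, centred across the rail, so the slide is about 105 mm. I'll lower over the levers and squeeze.

```bash
python3 -m crank '[[0.08,0,1.5,0,6.2],[0.08,0,2.8,0,6.2],[0.08,0,3.4,0,6.2],[0.08,0,3.4,0,6.2],[0.08,0,3.4,0,4.6],[0.08,0,3.4,0,3.8],[0.08,0,3.4,0,3.0],[0.08,0,3.4,0,2.4],[0.08,0,3.4,0,1.5],[0.08,0,3.4,0,1.5],[0.08,0,3.4,0,1.5],[0.08,0,3.4,0,1.5]]' 35
python3 - <<'E'
from h import *
plan([571.6,-68.4,36.5],83.4); print(tool()[2]["ft_force"])
a,d=snapshot("side"); b,d2=snapshot("top"); np.savez("s7.npz",a=a,d=d,b=b,d2=d2)
save("v7.png",np.hstack([cv2.resize(x,None,fx=4,fy=4,interpolation=cv2.INTER_CUBIC) for x in(a[135:265,235:335],b[160:290,195:295])]))
E
```

```text
time: 11.3
tool_pos: [572.4, -68.2, 39.1]
tcp_rot: [179.9, 0.0, 83.5]
ft_force: [-6.1, -1.2, 13.8]
finger_gap: 15.9
grip_force: 34.1
shift cm [-0.03 -0.08  0.26] turn 0.002 now [572.4 -68.2  39.1] [1.7993e+02 3.0000e-02 8.3520e+01] t 11.3
[-6.10948361 -1.21090644 13.77421626]
```

View pics/v7.png

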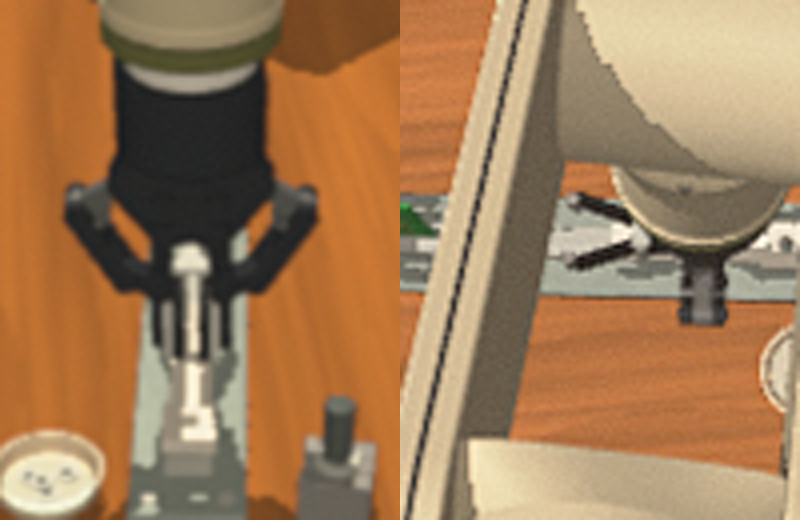

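In the top half the jaws gape wide, with tips at (575,203) and (575,263), roughly 30 mm apart. The levers are squeezed and the pin is still parked. The upward force is 14 N, so I'll ease up 2 mm and then slide most of the way.

```bash
python3 -m crank '[[0,0,-0.2,0,1.5],[0.5,0,-0.2,0,1.5],[1.5,0,-0.2,0,1.5],[2.5,0,-0.2,0,1.5],[3.5,0,-0.2,0,1.5],[4.5,0,-0.2,0,1.5],[5.5,0,-0.2,0,1.5],[6.5,0,-0.2,0,1.5],[7.5,0,-0.2,0,1.5],[7.5,0,-0.2,0,1.5],[7.5,0,-0.2,0,1.5]]'
python3 - <<'E'
from h import *
np.set_printoptions(precision=1,suppress=True)
p,R,s=tool(); print(p,s["ft_force"],s["finger_gap"],"moved",(p[:2]-[571.9,-69.0])@[.115,.9934])
a,d=snapshot("side"); b,d2=snapshot("top"); np.savez("s8.npz",a=a,d=d,b=b,d2=d2)
save("v8.png",np.hstack([cv2.resize(x,None,fx=4,fy=4,interpolation=cv2.INTER_CUBIC) for x in(a[110:240,235:335],b[160:290,150:250])]))
E
```

```text
time: 12.5
tool_pos: [581.2, 8.3, 39.2]
tcp_rot: [179.9, -0.1, 83.6]
ft_force: [6.4, 0.3, -3.2]
finger_gap: 15.5
grip_force: 34.4
[581.2   8.3  39.2] [ 6.4  0.3 -3.2] 15.500178105728994 moved 77.83774608508016
```

View pics/v8.png

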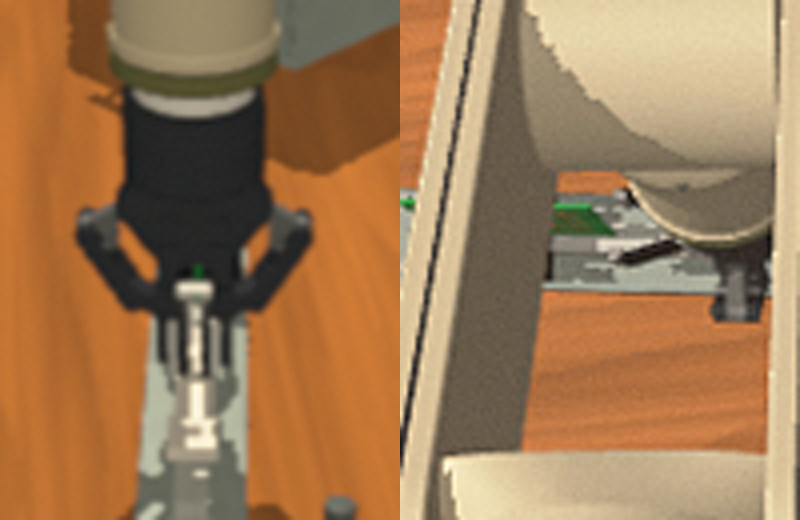

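The carriage follows, the jaws are still spread and the board stands at (590,215) in the top half. From here I'll go by numbers only: the carriage shift from depth, and the jaw and board positions.

```bash
cat > m.py <<'E'
from h import *
np.set_printoptions(precision=1,suppress=True)
fy=np.array([.115,.9934]); fx=np.array([.9934,-.115])
def rep(n,im,d,p0):
    W=cloud(n,d); hx=(W[...,:2]-p0)@fx; hy=(W[...,:2]-p0)@fy-85; z=W[...,2]; hsv=cv2.cvtColor(im,cv2.COLOR_RGB2HSV)
    o=d>0
    t=o&(abs(hx)<9)&(abs(z-33.3)<2.5)&(hy>-130)&(hy<60); y=np.sort(hy[t]); print(n,"tail top rear",y[:12:3] if len(y) else None)
    g=o&(abs(hx)<30)&(hy>90)&(hy<240)&(z>38)&(z<118)&(hsv[...,0]>40)&(hsv[...,0]<85)&(hsv[...,1]>90)
    y=np.sort(hy[g]); print("  board edge",y[:8:2],"x",np.median(hx[g]) if len(y) else None,"z",z[g].max() if len(y) else None)
    j=o&(abs(hx)<30)&(abs(z-64)<6)&(hsv[...,2]<70)&(hy>20)&(hy<150)
    if j.any(): k=hy[j].argmax(); print("  jaw foremost",hy[j][k],hx[j][k],"n",j.sum(), "near/far x",hx[j].min(),hx[j].max())
T=[564.5,-117.7];S=[565.6,-120.8]
E
python3 - <<'E'
from m import *
for f in("0",): 
    z=np.load("side0.npz"); rep("side",z["im"],z["d"],S); z=np.load("top0.npz"); rep("top",z["im"],z["d"],T)
for f in("s7.npz","s8.npz"):
    z=np.load(f); rep("side",z["a"],z["d"],S); rep("top",z["b"],z["d2"],T)
E
```

```text
side tail top rear [-100.9  -99.6  -98.2  -97.4]
  board edge [126.7 127.3 127.4 127.7] x 0.5242368614978776 z 113.71226023998466
  jaw foremost 140.898391775795 2.6975217758079815 n 14 near/far x -4.3211758131666445 6.937048628955659
top tail top rear [-99.  -99.  -98.9 -96.6]
  board edge [126.3 127.2 127.2 127.4] x -0.20900648365986121 z 115.2749534843251
  jaw foremost 37.89724200980832 -5.053629828492524 n 35 near/far x -8.24715932375035 7.521886885217886
side tail top rear [-97.2 -96.8 -95.3 -94.8]
  board edge [] x None z None
top tail top rear [-89.5 -89.4 -87.2 -87. ]
  board edge [126.7 127.  127.1 127.3] x -0.19311348567086242 z 115.87487259001769
  jaw foremost 37.40219043114128 -16.67144899769786 n 42 near/far x -20.970452759430902 20.674365339843046
side tail top rear [-20.3 -19.3 -17.1 -16.5]
  board edge [127.1 128.4 138.7] x 0.5272358578825549 z 57.30862783681921
  jaw foremost 123.83125742923528 22.130382413702925 n 29 near/far x -17.853139339424114 22.130382413702925
top tail top rear [-20.6 -18.5 -18.1 -16.1]
  board edge [126.7 126.9 127.1 127.3] x -0.4230353711489192 z 113.58471211513348
  jaw foremost 114.79830575946812 -19.009183975204966 n 40 near/far x -21.27636499997362 18.482924840832723
```

```bash
python3 -m crank '[[0.6,0.02,0,0,1.5],[1.3,0.02,0,0,1.5],[2.0,0.02,0,0,1.5],[2.5,0.02,0,0,1.5],[2.7,0.02,0,0,1.5],[2.7,0.02,0,0,1.5],[2.7,0.02,0,0,1.5],[2.7,0.02,0,0,1.5]]'
python3 - <<'E'
from m import *
p,R,s=tool(); print(p,s["ft_force"],s["finger_gap"],s["grip_force"],"from squeeze pose",(p[:2]-[572.4,-68.2])@fy)
a,d=snapshot("side"); b,d2=snapshot("top"); np.savez("s9.npz",a=a,d=d,b=b,d2=d2); rep("side",a,d,S); rep("top",b,d2,T)
W=cloud("side",d); q=W[(d>0)&(abs(W[...,0]-638)<12)&(abs(W[...,1]+153)<15)&(W[...,2]>38)&(W[...,2]<75)]; print("pin",q.mean(0),q[:,2].max())
E
```

```text
time: 13.4
tool_pos: [584.3, 34.8, 39.3]
tcp_rot: [179.9, -0.1, 83.6]
ft_force: [6.0, 1.0, -3.0]
finger_gap: 15.7
grip_force: 34.4
[584.3  34.8  39.3] [ 6.  1. -3.] 15.694996387996554 34.36775581212714 from squeeze pose 103.6552117651113
side tail top rear [ 5.8  6.3  9.1 10.2]
  board edge [127.6 128.2 128.7 129.6] x 0.5079735701875646 z 72.46285858368748
  jaw foremost 140.00759812366368 2.7162816494640043 n 48 near/far x -18.917661260620477 19.999268291877783
top tail top rear [ 7.6  7.8  8.  10. ]
  board edge [127.1 129.7 129.8 130.1] x -0.39915050561529364 z 115.19406056776515
  jaw foremost 142.25108912787127 -19.69958413807965 n 34 near/far x -20.622421925079287 -9.170960230253721
pin [ 636.8 -156.7   55.8] 67.7159193127113
```

The carriage has travelled about 105 mm, so the board's edge is about 22 mm ahead of the pivots. The jaws lie symmetrically at about ±20 mm with the board at x≈0. The board is still upright, the pin is still parked and the grip is steady. I'm handing in.

```bash
python3 -c "from bench import hand_in; print(hand_in())"
```

```text
the job is handed in; nothing more can be done
None
```

The job is handed in: the pin stands parked in the notch, and the clip is held squeezed open with the board's edge measured about 22 mm ahead of the pivots, between the jaws and clear of both; I viewed 12 pictures, over the limit of 10.

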